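# Show the tea carton to the pantry reader

### The arm

A 7-joint arm with a two-finger parallel gripper is mounted at the origin on a cart in front of the work surface, level with it; the furniture and walls round the work are solid. World frame = base frame: x ahead of the robot, y to its left, z up, the work surface at z = 0. Lengths are in m, angles in rad, forces in N, time in s.
With the tool pointing down it reaches from about 0.425 to 0.925 m from the base axis. Payload 6.8 kg.
Tool frame: the origin (TCP) lies midway between the tips of the shut fingers; the grasp point (between the pads) lies 19 mm behind it; z points along the fingers, y is the line along which they close (so a half turn about z gives the same grasp; the last joint's range is limited). The gripper opens to 85 mm and grips with 20 to 120 N. Pads are 22 mm wide; open, the fingers measure 114 mm over their backs; the gripper's body (76 mm by 85 mm) begins 54 mm behind the grasp point. The pads swing forward as they close: fully open they stand 13 mm farther back than shut.
Start: joints at [-1.288, 0.477, 0.022, 1.555, -0.011, 1.109, -0.083], TCP at [0.257, 0.624, 0.231] pointing down, gripper open.
Joint ranges: [-2.96, 2.96], [-0.34, 2.1], [-1.41, 1.46], [0.24, 2.44], [-1.37, 4.51], [0.17, 1.92], [-2.96, 2.96]. Speed limits (rad/s): [2.39, 2.39, 3.14, 3.14, 3.14, 3.14, 3.14].

### API

Orientations are given as a unit quaternion [w, x, y, z].
In Python, from station import readout, imaging, hand_in gives the robot as it stands.
- The arm moves only by the tool drive_tool, never from a script. Its argument "series" is a list of rows, each a list of 5 numbers: the shift along the tool's x, y, z in cm, then the turn about the tool's z in degrees, then the closure, from -1 (fully open) to 1 (shut). A call has 1 to 8 rows; each row shifts and turns the commanded pose from where the row before left it, along the tool's axes as they then stand; what a row does not reach is not made up. A row lasts 1/10 s, in which the tool goes at most 50 mm and 8.59 degrees, less where a joint would pass 70% of its speed; a pose out of reach is approached as far as the arm can. A call with a gripper value outside its range is refused whole. The fingers move at their own pace and stop on an object; "squeeze" is the grip in N (left out, the last holds). Time passes only in rows, so rows that do not move let the fingers close. It gives the time, the measured TCP pose, the force, the opening and the grip force at its end, in the units of the state.
- readout.get_obs(): the state, without advancing time (a new reading comes with each control period).
- imaging.read_camera(name): name is "scene" or "top"; returns the picture (480x640x3 uint8, red, green, blue); there is no depth.
- imaging.camera_model(name): a dict with "vfov" (degrees; the focal length in pixels is half the picture's height over the tangent of half this angle, whatever the lens; pixels are square), "cx", "cy" (the principal point, pixels), "xyz" and "orientation" of the camera in the world. Camera axes: x right, y down, z forward; pixel columns grow to the right and rows downward; lengths in m; the calibration is good to about 2 mm. A picture is of the moment at which its call begins. camera_model takes no time and is no camera call.
- hand_in(): hands the job in; it is judged then, once.
Trained networks look in the newest picture that a camera, given by its name, has taken for a name from the list of things; names that differ only in an ending like _2 or _b are one class to them, and where a whole thing is asked for, a point or a joint stands for the part that bears it (a point fixed in the world has none). Each returns a list of dicts, best first, with "conf" (0 to 1); they miss things now and then, are a little off and sometimes report something else, mostly with a low value. They report only what shows in the picture. A call takes as long as a camera call. They do not tell look-alikes from the thing itself.
- imaging.cut_out(thing, camera): "mask" (480x640 bool, what is visible of it) and "centre" ([column, row] in pixels, amid what is visible of it).
The state is a dict: "t": time; "q": joint angles; "joint_vel": joint speeds; "joint_torque": joint torques, N m; "eef_pos": TCP position; "tool_rot": TCP orientation; "contact_force": force on the tool from outside, world axes, zero at the start; "torque": the same for the moment, N m; "gripper_width": opening from 0.0 (shut) to 1.0 (fully open); "grasp_force": force on a finger pad.
Only numpy, scipy, OpenCV 4.12 (cv2) and the standard library are available. Lean on these libraries where they do the work, as an engineer would, in place of code of your own. Each camera call takes 0.05 s, during which the arm holds its last target. There are 200 camera calls.

### The job

The salt shaker has been left on top of the tea carton in the wooden tray: take it off and stand it upright on the round cork coaster. Then lift the carton out of the tray and hold one of its two small end faces squarely in front of the code reader's window, top side still up: centred on the window, about 6 cm away from it, and tilted just as the reader's head is tilted, so that the face is parallel to the window. Finish while holding the carton still in the air there, touch neither the reader nor anything else with it, and leave the jam jar in the tray and the tin near the front edge standing where they are.

Things in the scene. Friction and masses are not known exactly. Their poses are not given: they have to be found in the camera images.
- carton_mid (a point): Centre of the loose tea carton, a closed upright box 58 mm deep (x), 112 long (y), 74 tall (z, up), about 0.1 kg, standing in the tray; 37 mm above its underside. Its two small end faces (58 x 74) look along +y and -y, 56 mm from here; either may be shown. Can be grasped from above across its 58 mm depth, near the top.
- salt_mid (a point): Centre of the loose salt shaker, a round glass shaker 44 mm in diameter (the top 20 mm narrow to 34 mm) and 90 mm tall, about 0.1 kg; z is its axis, this point lies 45 mm above its underside. At the start it stands on top of the carton.
- coaster_top (a point): Centre of the upper face of the fixed round cork coaster on the worktop to the right, 110 mm in diameter, 5 mm thick.
- reader_window (a point): Centre of the front window of the fixed code reader (white head 86 wide, 62 tall, 70 deep, on a post; foot radius 58). The window looks along -x; y is level, z the head's own up. The head looks down by 0.2 to 0.55 rad and stays so. With the carton's centre at (-0.116, 0, 0) of this frame its end is 60 mm off; then carton z is along this z, carton y along this x, either way.
- tray: Fixed open wooden tray, 190 mm (its x) by 270 mm (its y), walls 6 mm thick and 40 mm tall, floor 6 mm thick; origin at the centre of its underside. The carton stands in one half (y of about +-65 mm), its long side roughly along the tray's y, and the jam jar in the other.
- jar_mid (a point): Centre of the loose jam jar, 62 mm in diameter, 85 mm tall, standing in the tray beside the carton; a bystander. This point lies 42 mm above its underside.
- tin_mid (a point): Centre of a loose tomato tin, 75 mm in diameter, 58 mm tall, standing on the worktop near its front edge (not the one at the back); a bystander. This point lies 29 mm above its underside.
Things that resemble listed ones, but are neither listed nor needed, are in the scene too. What is shaped like the part that bears carton_mid but green is not meant.

How it is judged:
On the way, in this order (a step that is already met when the one before it is completed fails the run):
1. the salt shaker stands upright on the coaster, let go, while the carton still stands in the tray (horizontal distance between salt_mid and coaster_top below 0.045 m and z of salt_mid in the frame of coaster_top between 0.038 and 0.052 m and angle between salt_mid's own z axis and vertical below 0.12 rad and contact force between salt_shaker and the fingers below 0.1 N and height (world z) of carton_mid below 0.06 m), for 0.2 s.
2. the carton is lifted clear of the tray in the gripper (height (world z) of carton_mid above 0.1 m and contact force between tea_carton and the fingers above 1 N), for 0.1 s.
At the end, for the whole second after the job is handed in: Carton held still in the air, touching only the gripper: centre within 18 mm of the window axis, end face 30 to 90 mm away, axes within 0.2 rad of the reader head's, top up. Shaker upright, let go, within 45 mm of the coaster's centre. Jar and tin within 30 mm of their starts (x of carton_mid in the frame of reader_window between -0.146 and -0.086 m and y of carton_mid in the frame of reader_window between -0.018 and 0.018 m and z of carton_mid in the frame of reader_window between -0.018 and 0.018 m and angle between the y axis of carton_mid and the x axis of reader_window, either way round below 0.2 rad and angle between the z axis of carton_mid and the z axis of reader_window, either way round below 0.2 rad and angle between carton_mid's own z axis and vertical below 1 rad and contact force between tea_carton and the fingers above 1 N and linear speed of tea_carton below 0.02 m/s and height (world z) of carton_mid above 0.12 m and contact force between tea_carton and reader below 0.1 N and horizontal distance between salt_mid and coaster_top below 0.045 m and z of salt_mid in the frame of coaster_top between 0.038 and 0.052 m and angle between each of salt_mid, jar_mid's own z axis and vertical below 0.12 rad and contact force between salt_shaker and the arm below 0.1 N and distance of each of jar_mid, tin_mid from where it was at the start of the episode below 0.03 m); the arm keeps its last pose, push and grip.
It fails at once if the reader is pushed by the arm, the gripper or the carton (over 3 N) (contact force between reader and the arm above 3 N or contact force between reader and the fingers above 3 N or contact force between reader and tea_carton above 3 N).
It fails at once if the salt shaker is tipped over (angle between salt_mid's own z axis and vertical above 0.8 rad).
It fails at once if the jam jar is tipped over (angle between jar_mid's own z axis and vertical above 0.8 rad).
It also fails if it takes over 72 s, if anything falls off the work surface, if the arm or the gripper's body presses on something with over 40 N, if the wrist force passes 120 N, or if a joint passes its speed limit or range.

## Working session

There is one attempt and no reset: what is moved stays moved. The work goes in short steps, Python scripts to look and compute and a tool call to move; the robot and the scene stay as the last step left them, time stands still between calls to the robot, and variables do not carry over. Pictures are saved under pics/ and viewed, at most 10 in all, crops included, and the job is handed in when it is done.

Besides the shell and the picture viewer there is one more tool, called after "Emit:" as name([rows], argument=value, ...), one row to a line, values as JSON. drive_tool: Moves the arm, as the interface text tells. Its arguments: {"type":"object","properties":{"series":{"type":"array"},"squeeze":{"type":"number"}},"required":["series"]}

```bash
mkdir -p pics; ls
python3 - <<'E'
from station import readout, imaging
import cv2, numpy as np, json
o=readout.get_obs(); print({k:np.round(v,3).tolist() for k,v in o.items()})
ims=[]
for c in("scene","top"):
    im=imaging.read_camera(c); cv2.imwrite(f"pics/{c}0.png",im[:,:,::-1])
    print(c,imaging.camera_model(c))
    for t in["carton_mid","salt_mid","coaster_top","reader_window","tray","jar_mid","tin_mid"]:
        try:
            for d in imaging.cut_out(t,c)[:3]:
                m=d["mask"];ys,xs=np.where(m)
                print(t,round(d["conf"],2),np.round(d["centre"],1),(xs.min(),ys.min(),xs.max(),ys.max()),m.sum(),im[m].mean(0).round())
        except Exception as e: print(t,e)
E
```

```text
pics
{'t': 0.0, 'q': [-1.288, 0.478, 0.022, 1.556, -0.011, 1.109, -0.083], 'joint_vel': [0.0, 0.001, 0.002, -0.001, -0.002, -0.0, 0.001], 'joint_torque': [0.0, -59.646, 1.608, -28.121, 0.012, 0.009, -0.0], 'eef_pos': [0.257, 0.624, 0.23], 'tool_rot': [-0.0, 0.194, 0.981, -0.001], 'contact_force': [-0.427, 0.819, 0.067], 'torque': [-0.019, 0.022, 0.039], 'grasp_force': 0.0, 'gripper_width': 0.999}
scene {'vfov': 45.26991673164023, 'cx': 310.9541491978198, 'cy': 234.36133704058713, 'xyz': array([-0.36886762, -0.86104809,  0.73973547]), 'orientation': array([-0.50003822,  0.7653748 , -0.34206464,  0.21715196])}
carton_mid 0.83 [247.9 280. ] (np.int64(226), np.int64(258), np.int64(275), np.int64(298)) 1351 [144. 113.  49.]
carton_mid 0.56 [319.3 336.2] (np.int64(300), np.int64(307), np.int64(343), np.int64(367)) 2049 [ 48. 102.  59.]
salt_mid 0.97 [247.4 252.9] (np.int64(241), np.int64(233), np.int64(257), np.int64(269)) 526 [144. 140. 131.]
coaster_top 0.75 [401.1 369. ] (np.int64(377), np.int64(351), np.int64(430), np.int64(385)) 1450 [149. 116.  86.]
tray 0.63 [224.7 284.6] (np.int64(
[... 792 characters left out ...]
), np.int64(304)) 968 [ 70. 108.  75.]
salt_mid 0.77 [275.4 255.6] (np.int64(269), np.int64(251), np.int64(283), np.int64(266)) 178 [106. 104.  97.]
coaster_top 0.73 [434.6 261.4] (np.int64(415), np.int64(244), np.int64(451), np.int64(280)) 1049 [118.  97.  77.]
reader_window 0.82 [387.2 164.7] (np.int64(364), np.int64(150), np.int64(403), np.int64(183)) 1101 [144. 146. 143.]
tray 0.76 [254.1 255.5] (np.int64(204), np.int64(222), np.int64(303), np.int64(297)) 4711 [99. 76. 59.]
jar_mid 0.66 [229.1 261.9] (np.int64(219), np.int64(251), np.int64(243), np.int64(275)) 444 [130. 111.  76.]
tin_mid 0.61 [325.  282.4] (np.int64(313), np.int64(268), np.int64(339), np.int64(293)) 556 [141. 142. 137.]
```

Run:
```python
import cv2
t=cv2.imread("pics/top0.png")[120:330,180:480]; cv2.imwrite("pics/topc.png",cv2.resize(t,None,fx=2.66,fy=2.66,interpolation=cv2.INTER_CUBIC))
t=cv2.imread("pics/scene0.png")[150:400,160:480]; cv2.imwrite("pics/scenec.png",cv2.resize(t,None,fx=2.4,fy=2.4,interpolation=cv2.INTER_CUBIC))
```

```text
(no output)
```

View pics/topc.png

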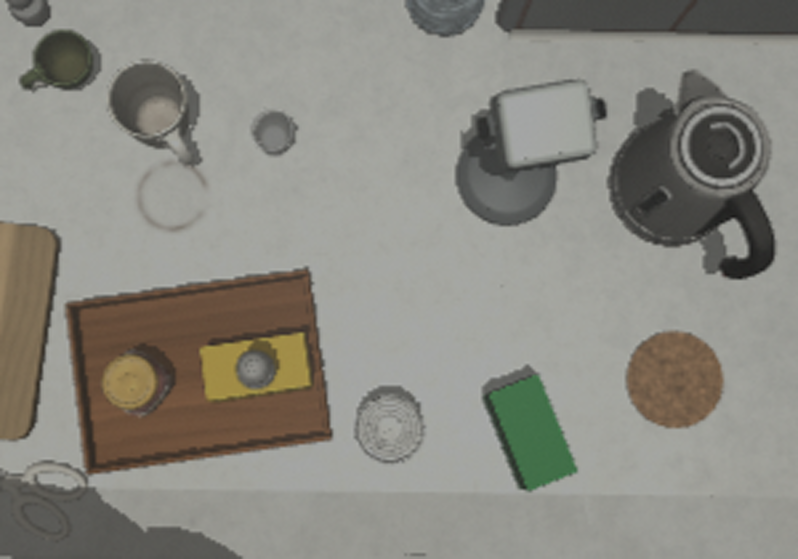

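View pics/scenec.png

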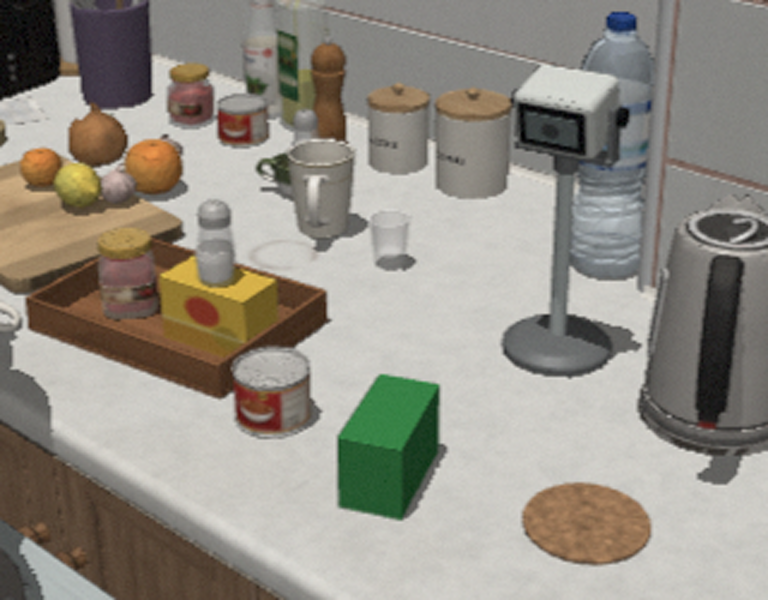

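```bash
cat > h.py <<'E'
import numpy as np, cv2
from station import readout, imaging
from scipy.spatial.transform import Rotation as R
def cam(c):
    m=imaging.camera_model(c); f=240/np.tan(np.radians(m["vfov"])/2)
    return m["xyz"],R.from_quat(m["orientation"],scalar_first=True).as_matrix(),f,m["cx"],m["cy"]
C={c:cam(c) for c in("scene","top")}
def proj(P,c):
    p,M,f,cx,cy=C[c]; q=(np.atleast_2d(P)-p)@M; return q[:,:2]/q[:,2:]*f+[cx,cy]
def onz(uv,z,c):
    p,M,f,cx,cy=C[c]; uv=np.atleast_2d(uv); d=np.c_[(uv-[cx,cy])/f,np.ones(len(uv))]@M.T
    return p+d*((z-p[2])/d[:,2:])
E
python3 - <<'E'
from h import *
t=cv2.imread("pics/top0.png"); s=cv2.imread("pics/scene0.png")
def ymask(im):
    h=cv2.cvtColor(im,cv2.COLOR_BGR2HSV); return cv2.inRange(h,(22,110,60),(34,255,255))
m=ymask(t)[240:280,250:305]; ys,xs=np.where(m); P=onz(np.c_[xs+250,ys+240],.08,"top")[:,:2].astype(np.float32)
print("carton top",cv2.minAreaRect(P*1000))
for n,z in(("coaster_top",.005),("tray",.04),("jar_mid",.085),("tin_mid",.058),("salt_mid",.17)):
    imaging.read_camera("top"); d=imaging.cut_out(n,"top")[0]["mask"]; ys,xs=np.where(d)
    P=onz(np.c_[xs,ys],z,"top")[:,:2].astype(np.float32)*1000
    print(n,P.mean(0),cv2.minAreaRect(P))
imaging.read_camera("scene"); d=imaging.cut_out("salt_mid","scene")[0]["mask"]; ys,xs=np.where(d); r=ys.min()
print("salt scene top px",xs[ys<r+4].mean(),r, "centre",xs.mean(),ys.mean())
# triangulate salt axis: line of sight scene centre at z=.125
print(onz([xs.mean(),ys.mean()],.125,"scene"))
a=cv2.resize(s[170:222,366:424],None,fx=7,fy=7,interpolation=cv2.INTER_CUBIC)
b=cv2.resize(t[142:194,350:408],None,fx=7,fy=7,interpolation=cv2.INTER_CUBIC)
for im in(a,b):
    for k in range(0,58,10): cv2.putText(im,str(k),(k*7,8),0,.3,(0,0,255)); cv2.line(im,(k*7,0),(k*7,3),(0,0,255),1)
    for k in range(10,52,10): cv2.putText(im,str(k),(0,k*7),0,.3,(0,0,255))
cv2.imwrite("pics/head.png",np.hstack([a[:, :399],b[:, :399]]))
E
```

```text
carton top ((481.6290588378906, 125.32138061523438), (59.22864532470703, 112.94339752197266), 9.136754035949707)
coaster_top [ 478.56555 -341.45264] ((478.5400390625, -342.32806396484375), (107.4503173828125, 105.576171875), 45.180599212646484)
tray [478.7054  197.60875] ((478.5575256347656, 192.71096801757812), (193.1016387939453, 272.12030029296875), 8.280683517456055)
jar_mid [464.19705 250.63217] ((464.79644775390625, 250.26528930664062), (68.00081634521484, 62.929359436035156), 46.43586349487305)
tin_mid [418.57712  -16.873068] ((417.7099304199219, -16.866924285888672), (68.56769561767578, 66.09300994873047), 0.7568747997283936)
salt_mid [475.88248  118.811134] ((476.22314453125, 119.42047882080078), (39.296844482421875, 37.12255859375), 45.988914489746094)
salt scene top px 248.06451612903226 233 centre 248.66666666666666 251.8395061728395
[[0.47363873 0.11862178 0.125     ]]
```

View pics/head.png

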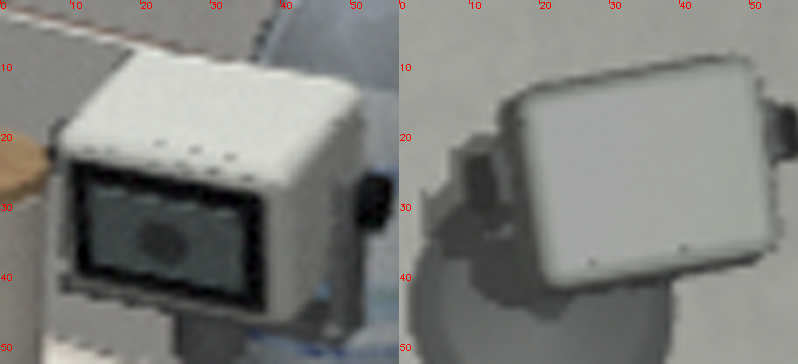

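Run:
```python
from h import *
from scipy.optimize import least_squares
K=dict(flt=(0,.043,.031),frt=(0,-.043,.031),blt=(.07,.043,.031),brt=(.07,-.043,.031),flb=(0,.043,-.031),frb=(0,-.043,-.031))
S=dict(blt=(19.5,7),brt=(51,13),frt=(41,26.5),flt=(9,21),flb=(9,42),frb=(39.5,46.5))
T=dict(blt=(18,13),brt=(50.5,8.5),frt=(53.5,36),flt=(21,41.5))
def f(p,out=False):
    M=R.from_euler("ZY",[p[3],p[4]]).as_matrix(); r=[]
    for c,D,o in(("scene",S,(366,170)),("top",T,(350,142))):
        for k,v in D.items(): r.append(proj(M@(np.array(K[k])*p[5])+p[:3],c)[0]-np.array(v)-o)
    return np.array(r).ravel()
for fixed in(1,0):
    s=least_squares(lambda p:np.r_[f(p),(p[5]-.98)*(1e4 if fixed else 0)],[.65,-.15,.28,0,.35,.97],x_scale=.05)
    p=s.x; print("win",p[:3].round(4),"yaw,pitch",p[3:5].round(3),"scale",p[5].round(3),"res",np.abs(s.fun).max().round(2))
    print(s.fun.round(1)[:20])
    M=R.from_euler("ZY",p[3:5]).as_matrix(); print("carton target",p[:3]-.116*M[:,0], M[:,0])
```

```text
win [ 0.6694 -0.1583  0.2622] yaw,pitch [ 0.174 -0.208] scale 0.98 res 2.75
[-0.3 -0.6  1.3 -0.8 -0.8  0.1 -2.6 -0.9 -1.1  0.3  1.4  2.7 -1.  -0.2
  0.9 -1.1  1.6 -0.2 -0.  -0.3]
carton target [ 0.55756784 -0.17793287  0.23824232] [0.96370716 0.16933785 0.20638119]
win [ 0.6711 -0.1582  0.2629] yaw,pitch [ 0.18  -0.219] scale 0.924 res 1.37
[ 0.1  0.3 -0.1 -0.3 -1.4  0.1 -1.3 -0.4  0.2 -0.7  0.9  1.3 -0.   0.7
 -0.1  0.   0.5 -0.8  0.9 -1. ]
carton target [ 0.559739   -0.1784526   0.23763836] [0.96030464 0.17473327 0.21744721]
```

Emit:
drive_tool([
  [0,0,0,-8.5,-1],
  [0,0,0,-8.5,-1],
])

```text
t: 1.6
eef_pos: [0.257, 0.6242, 0.2313]
tool_rot: [0.0, 0.044, 0.999, -0.0]
contact_force: [-0.4, -0.6, 0.9]
gripper_width: 1.001
grasp_force: 0.0
```

Emit:
drive_tool([
  [0,0,0,8.5,-1],
  [0,0,0,8.5,-1],
  [0,0,0,8.5,-1],
  [0,0,0,8.5,-1],
  [0,0,0,8.5,-1],
  [0,0,0,8.5,-1],
  [0,0,0,8.5,-1],
  [0,0,0,8.5,-1],
])

```text
t: 2.4
eef_pos: [0.257, 0.6241, 0.2313]
tool_rot: [-0.0, 0.6, 0.8, 0.0]
contact_force: [-0.1, 0.4, 0.3]
gripper_width: 0.999
grasp_force: 0.0
```

Emit:
drive_tool([
  [0,0,0,8,-1],
  [0,0,0,0,-1],
])

```text
t: 2.6
eef_pos: [0.2569, 0.6242, 0.2313]
tool_rot: [0.0, 0.652, 0.758, 0.0]
contact_force: [0.2, -0.3, 1.0]
gripper_width: 1.002
grasp_force: 0.0
```

```bash
cat >> h.py <<'E'
def delta(target):
    o=readout.get_obs(); M=R.from_quat(o["tool_rot"],scalar_first=True).as_matrix()
    print("t",o["t"].__round__(2),"q",np.round(o["q"],2),"pos",np.round(o["eef_pos"],4),"ytool deg",np.degrees(np.arctan2(M[1,1],M[0,1])).round(1),"tilt",M[:,2].round(3))
    print("delta cm",((np.array(target)-o["eef_pos"])@M*100).round(2))
E
python3 -c "
from h import *
delta([.475,.119,.225])"
```

```text
t 2.6 q [-1.45  0.48  0.25  1.57 -0.13  1.11 -1.02] pos [0.2569 0.6242 0.2313] ytool deg 8.6 tilt [ 0. -0. -1.]
delta cm [-53.21  14.05   0.64]
```

Emit:
drive_tool([
  [-4.4,1.2,0,0,-1],
  [-4.4,1.2,0,0,-1],
  [-4.4,1.2,0,0,-1],
  [-4.4,1.2,0,0,-1],
  [-4.4,1.2,0,0,-1],
  [-4.4,1.2,0,0,-1],
  [-4.4,1.2,0,0,-1],
  [-4.4,1.2,0,0,-1],
])

```text
t: 3.4
eef_pos: [0.4053, 0.2888, 0.2316]
tool_rot: [0.0, 0.65, 0.76, 0.0]
contact_force: [1.0, -0.5, -0.1]
gripper_width: 1.0
grasp_force: 0.0
```

Emit:
drive_tool([
  [-4.4,1.1,0,0,-1],
  [-4.4,1.1,0,0,-1],
  [-4.4,1.1,0,0,-1],
  [-4.4,1.1,0,0,-1],
  [0,0,0,0,-1],
  [0,0,0,0,-1],
])

```text
t: 4.0
eef_pos: [0.4749, 0.1221, 0.2315]
tool_rot: [0.0, 0.652, 0.758, 0.0]
contact_force: [-0.6, 0.6, 0.3]
gripper_width: 0.999
grasp_force: 0.0
```

Run:
```python
from h import *
delta([.475,.119,.108])
for c in("scene","top"):
    im=imaging.read_camera(c); cv2.imwrite(f"pics/{c}1.png",im[:,:,::-1])
s=cv2.imread("pics/scene1.png")[150:320,160:340]; t=cv2.imread("pics/top1.png")[150:320,200:380]
cv2.imwrite("pics/v1.png",cv2.resize(np.hstack([s,t]),None,fx=2.2,fy=2.2,interpolation=cv2.INTER_CUBIC))
```

```text
t 4.0 q [-0.82  0.18  0.5   2.01 -0.1   0.98 -0.12] pos [0.4749 0.1221 0.2315] ytool deg 8.6 tilt [ 0.  0. -1.]
delta cm [-0.31 -0.04 12.35]
```

View pics/v1.png

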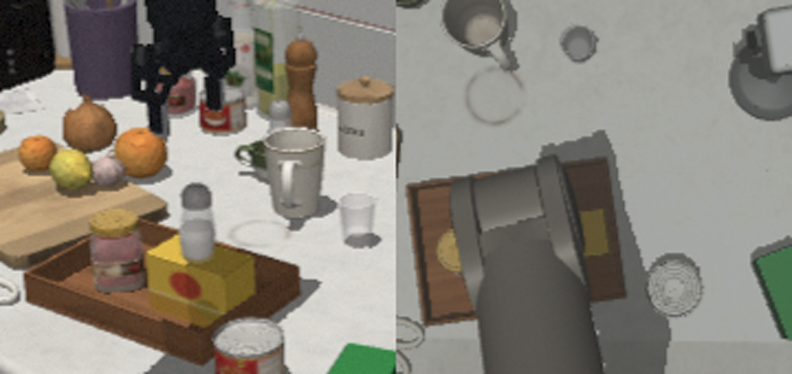

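The view shows the open fingers hanging above the shaker (scene about pixel 250,250) and the carton undisturbed. I'll go down and grip.

Emit:
drive_tool([
  [-0.3,0,3,0,-1],
  [0,0,3,0,-1],
  [0,0,3,0,-1],
  [0,0,2,0,-1],
  [0,0,1.2,0,-1],
  [0,0,0,0,-1],
])

```text
t: 4.7
eef_pos: [0.4739, 0.1209, 0.1081]
tool_rot: [-0.001, 0.651, 0.759, -0.001]
contact_force: [-0.3, 0.1, 0.8]
gripper_width: 0.996
grasp_force: 0.0
```

Emit:
drive_tool([
  [0,0,0,0,1],
  [0,0,0,0,1],
  [0,0,0,0,1],
  [0,0,0,0,1],
  [0,0,0,0,1],
  [0,0,0,0,1],
  [0,0,0,0,1],
  [0,0,0,0,1],
], squeeze=30)

```text
t: 5.5
eef_pos: [0.4766, 0.1204, 0.1104]
tool_rot: [0.001, 0.652, 0.758, 0.001]
contact_force: [1.6, -0.3, 6.2]
gripper_width: 0.467
grasp_force: 30.3
```

Emit:
drive_tool([
  [0,0,-1.5,0,1],
  [0,0,-3,0,1],
  [0,0,-3,0,1],
  [0,0,0,0,1],
  [0,0,0,0,1],
])

```text
t: 6.0
eef_pos: [0.4747, 0.1203, 0.1844]
tool_rot: [-0.0, 0.652, 0.758, 0.0]
contact_force: [-0.5, 0.1, -1.1]
gripper_width: 0.465
grasp_force: 30.2
```

```bash
python3 -c "
from h import *
delta([.4785,-.342,.036])"
```

```text
t 6.0 q [-0.8   0.24  0.5   2.06 -0.15  0.87 -0.07] pos [0.4747 0.1203 0.1844] ytool deg 8.6 tilt [ 0.     0.001 -1.   ]
delta cm [-45.77  -6.56  14.8 ]
```

Emit:
drive_tool([
  [-2,-0.3,0,0,1],
  [-4,-0.6,0,0,1],
  [-4,-0.6,0,0,1],
  [-4,-0.6,0,0,1],
  [-4,-0.6,0,0,1],
  [-4,-0.6,0,0,1],
  [-4,-0.6,0,0,1],
  [-4,-0.6,0,0,1],
])

```text
t: 6.8
eef_pos: [0.474, -0.1844, 0.1827]
tool_rot: [-0.001, 0.652, 0.758, -0.001]
contact_force: [1.4, 0.3, -1.2]
gripper_width: 0.463
grasp_force: 30.2
```

Emit:
drive_tool([
  [-4,-0.6,0,0,1],
  [-4,-0.6,0,0,1],
  [-4,-0.6,0,0,1],
  [-2.8,-0.4,0,0,1],
  [-1,-0.1,0,0,1],
  [0,0,0,0,1],
  [0,0,0,0,1],
])

```text
t: 7.5
eef_pos: [0.4761, -0.3412, 0.1831]
tool_rot: [-0.001, 0.652, 0.759, 0.0]
contact_force: [0.6, 0.1, -1.0]
gripper_width: 0.462
grasp_force: 30.2
```

Emit:
drive_tool([
  [0,0,4,0,1],
  [0,0,4,0,1],
  [0,0,3,0,1],
  [0,0,2,0,1],
  [0,0,0,0,1],
  [0,0,0,0,1],
])

```text
t: 8.1
eef_pos: [0.4768, -0.3416, 0.0545]
tool_rot: [-0.0, 0.651, 0.759, 0.0]
contact_force: [0.7, -0.3, -0.8]
gripper_width: 0.463
grasp_force: 30.3
```

Run:
```python
from h import *
delta([.4785,-.342,.0345])
im=imaging.read_camera("scene"); cv2.imwrite("pics/scene2.png",im[:,:,::-1])
d=imaging.cut_out("salt_mid","scene")
for k in d[:2]:
    ys,xs=np.where(k["mask"]); print(k["conf"],k["centre"],xs.min(),ys.min(),xs.max(),ys.max())
print("expect",proj([[.4785,-.342,.05],[.4785,-.342,.005],[.4785,-.342,.095]],"scene"))
```

```text
t 8.1 q [ 0.13  0.61  0.52  1.93 -0.46  0.71  1.07] pos [ 0.4768 -0.3416  0.0545] ytool deg 8.7 tilt [-0.     0.001 -1.   ]
delta cm [-0.06  0.16  2.  ]
0.95 [406.0, 350.2] 393 325 413 362
expect [[404.9582976  348.70068716]
 [403.72698264 366.84409218]
 [406.22858899 329.98296512]]
```

Emit:
drive_tool([
  [0,0,1,0,1],
  [0,0,0.5,0,1],
  [0,0,0.3,0,1],
  [0,0,0,0,1],
])

```text
t: 8.6
eef_pos: [0.4761, -0.3428, 0.0358]
tool_rot: [-0.0, 0.652, 0.758, -0.0]
contact_force: [0.2, 0.3, -0.4]
gripper_width: 0.463
grasp_force: 30.3
```

Emit:
drive_tool([
  [0,0,0.2,0,1],
  [0,0,0,0,1],
])

```text
t: 8.8
eef_pos: [0.4764, -0.3434, 0.0353]
tool_rot: [0.0, 0.652, 0.758, 0.0]
contact_force: [-2.1, 1.9, 8.9]
gripper_width: 0.464
grasp_force: 31.4
```

Emit:
drive_tool([
  [0,0,0,0,-0.3],
  [0,0,0,0,-0.3],
  [0,0,0,0,-0.6],
  [0,0,0,0,-1],
  [0,0,0,0,-1],
  [0,0,0,0,-1],
  [0,0,0,0,-1],
  [0,0,0,0,-1],
])

```text
t: 9.6
eef_pos: [0.4763, -0.343, 0.0343]
tool_rot: [-0.0, 0.652, 0.758, -0.0]
contact_force: [-0.0, 0.1, 0.6]
gripper_width: 1.001
grasp_force: 0.0
```

Emit:
drive_tool([
  [0,0,-2,0,-1],
  [0,0,-4,0,-1],
  [0,0,-4,0,-1],
  [0,0,-4,0,-1],
  [0,0,-1,0,-1],
  [0,0,0,0,-1],
])

```text
t: 10.2
eef_pos: [0.4773, -0.3435, 0.186]
tool_rot: [0.002, 0.652, 0.758, 0.001]
contact_force: [-0.2, -0.2, -0.1]
gripper_width: 1.002
grasp_force: 0.0
```

Run:
```python
from h import *
im=imaging.read_camera("scene"); cv2.imwrite("pics/scene3.png",im[:,:,::-1])
k=imaging.cut_out("salt_mid","scene")[0]; ys,xs=np.where(k["mask"]); print(k["conf"],k["centre"],xs.min(),ys.min(),xs.max(),ys.max(),xs.mean(),ys.mean())
k=imaging.cut_out("carton_mid","scene")[0]; print(k["centre"])
im=im[:,:,::-1]
h=cv2.cvtColor(np.ascontiguousarray(im),cv2.COLOR_BGR2HSV); m=cv2.inRange(h,(22,110,60),(34,255,255)); m[:240]=0;m[310:]=0;m[:,:200]=0;m[:,290:]=0
ys,xs=np.where(m); pts=np.c_[xs,ys]; print(len(xs), xs.min(),xs.max(),ys.min(),ys.max())
# model corners with estimate
c=np.array([.4816,.1253,.043]); M=R.from_euler("z",9.1,degrees=True).as_matrix()
for sx in(-1,1):
  for sy in(-1,1): print(proj(c+M@np.array([sx*.029,sy*.056,.037]),"scene"))
delta([.4816,.1253,.2])
cv2.imwrite("pics/v3.png",np.hstack([cv2.resize(im[220:320,190:310],None,fx=3.3,fy=3.3,interpolation=cv2.INTER_CUBIC),cv2.resize(im[300:400,360:480],None,fx=3.3,fy=3.3,interpolation=cv2.INTER_CUBIC)]))
```

```text
Traceback (most recent call last):
IndexError: list index out of range
```

Run:
```python
from h import *
im=cv2.imread("pics/scene3.png")
h=cv2.cvtColor(im,cv2.COLOR_BGR2HSV); m=cv2.inRange(h,(22,110,60),(34,255,255)); m[:240]=0;m[310:]=0;m[:,:200]=0;m[:,290:]=0
ys,xs=np.where(m); print(len(xs), xs.min(),xs.max(),ys.min(),ys.max())
c=np.array([.4816,.1253,.043]); M=R.from_euler("z",9.1,degrees=True).as_matrix()
for sx in(-1,1):
  for sy in(-1,1): print(proj(c+M@np.array([sx*.029,sy*.056,.037]),"scene"))
delta([.4816,.1253,.2])
cv2.imwrite("pics/v3.png",np.hstack([cv2.resize(im[220:320,190:310],None,fx=3.3,fy=3.3,interpolation=cv2.INTER_CUBIC),cv2.resize(im[300:400,360:480],None,fx=3.3,fy=3.3,interpolation=cv2.INTER_CUBIC)]))
```

```text
1091 227 274 257 295
[[260.78847582 276.3456697 ]]
[[225.63093987 265.24163827]]
[[274.9541505  267.08835443]]
[[240.30321774 256.65946915]]
t 10.3 q [ 0.03  0.44  0.64  1.85 -0.32  0.95  0.97] pos [ 0.4759 -0.3422  0.1832] ytool deg 8.6 tilt [-0.001  0.001 -1.   ]
delta cm [46.14  7.58 -1.63]
```

View pics/v3.png

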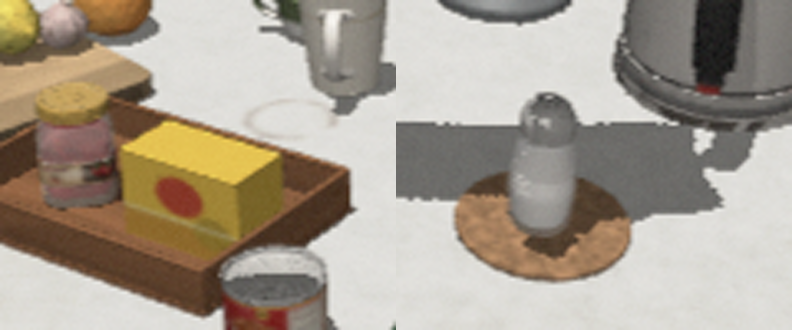

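Shaker stands upright on the coaster (scene about 403,350), carton unmoved. Back to the carton.

Emit:
drive_tool([
  [2,0.3,0,0,-1],
  [4,0.6,0,0,-1],
  [4,0.7,0,0,-1],
  [4,0.7,0,0,-1],
  [4,0.7,0,0,-1],
  [4,0.6,0,0,-1],
  [4,0.7,0,0,-1],
  [4,0.7,0,0,-1],
])

```text
t: 11.1
eef_pos: [0.4794, -0.0371, 0.1826]
tool_rot: [-0.001, 0.652, 0.758, -0.001]
contact_force: [0.5, 0.2, -1.1]
gripper_width: 1.001
grasp_force: 0.0
```

Emit:
drive_tool([
  [4,0.6,0,0,-1],
  [4,0.6,0,0,-1],
  [4,0.7,0,0,-1],
  [3,0.5,0,0,-1],
  [1.1,0.2,0,0,-1],
  [0,0,0,0,-1],
  [0,0,0,0,-1],
])

```text
t: 11.8
eef_pos: [0.482, 0.1224, 0.1835]
tool_rot: [-0.0, 0.653, 0.758, -0.001]
contact_force: [0.8, -0.4, 0.1]
gripper_width: 1.003
grasp_force: 0.0
```

```bash
python3 -c "
from h import *
delta([.4816,.1253,.036])"
```

```text
t 11.8 q [-0.83  0.26  0.54  2.05 -0.17  0.87 -0.05] pos [0.482  0.1224 0.1835] ytool deg 8.5 tilt [-0.002 -0.002 -1.   ]
delta cm [ 0.31  0.03 14.75]
```

Emit:
drive_tool([
  [0.3,0,4,0,-1],
  [0,0,4,0,-1],
  [0,0,3.5,0,-1],
  [0,0,2,0,-1],
  [0,0,1.2,0,-1],
  [0,0,0,0,-1],
])

```text
t: 12.4
eef_pos: [0.4813, 0.1252, 0.0363]
tool_rot: [-0.0, 0.653, 0.757, -0.001]
contact_force: [-0.1, -0.7, 1.2]
gripper_width: 0.993
grasp_force: 0.0
```

Emit:
drive_tool([
  [0,0,0,0,1],
  [0,0,0,0,1],
  [0,0,0,0,1],
  [0,0,0,0,1],
  [0,0,0,0,1],
  [0,0,0,0,1],
  [0,0,0,0,1],
], squeeze=20)

```text
t: 13.1
eef_pos: [0.483, 0.1272, 0.0386]
tool_rot: [0.001, 0.652, 0.758, 0.001]
contact_force: [-1.3, -0.5, 8.1]
gripper_width: 0.675
grasp_force: 22.3
```

Emit:
drive_tool([
  [0,0,-1,0,1],
  [0,0,-3,0,1],
  [0,0,-4,0,1],
  [0,0,-1,0,1],
  [0,0,0,0,1],
])

```text
t: 13.6
eef_pos: [0.4831, 0.128, 0.1293]
tool_rot: [0.001, 0.652, 0.758, 0.002]
contact_force: [0.0, -0.2, -1.9]
gripper_width: 0.678
grasp_force: 22.2
```

```bash
cat > refit.py <<'E'
from h import *
# silhouette fit of the reader head in the first pictures: white/grey head vs. box hull
from scipy.optimize import minimize
K=np.array([(x,y,z) for x in(0,.07) for y in(-.043,.043) for z in(-.031,.031)])
imaging.read_camera("top"); mt=imaging.cut_out("reader_window","top")
imaging.read_camera("scene"); ms=[]
for n in("reader_window","tin_mid"):
    for d in imaging.cut_out(n,"scene"):
        ys,xs=np.where(d["mask"]); print(n,d["conf"],d["centre"],xs.min(),ys.min(),xs.max(),ys.max())
for d in mt: ys,xs=np.where(d["mask"]); print("top",d["conf"],d["centre"],xs.min(),ys.min(),xs.max(),ys.max())
# gradient-based edge fit: sum of gradient magnitude along the projected box edges
E_=[(1,3),(5,7),(1,5),(3,7),(0,2),(1,0),(3,2)]
G={}
for c in C:
    g=cv2.GaussianBlur(cv2.imread(f"pics/{c}0.png",0).astype(np.float32),(0,0),.8)
    G[c]=cv2.GaussianBlur(np.hypot(cv2.Sobel(g,5,1,0),cv2.Sobel(g,5,0,1)),(0,0),1.0)
def cost(p):
    M=R.from_euler("ZY",p[3:5]).as_matrix(); s=0
    for c,es in(("scene",E_),("top",E_[:4])):
        uv=proj(K@M.T+p[:3],c)
        for a,b in es:
            L=uv[a]+np.linspace(.1,.9,30)[:,None]*(uv[b]-uv[a])
            s-=cv2.remap(G[c],L[:,0].astype(np.float32).reshape(-1,1),L[:,1].astype(np.float32).reshape(-1,1),1).clip(0,150).mean()
    return s
best=[]
for th in(-.2,-.3,-.4,-.5):
    for yw in(.14,.2):
        x0=np.array([.67,-.158,.263,yw,th])
        r=minimize(cost,x0,method="Nelder-Mead",options=dict(initial_simplex=np.vstack([x0]+[x0+d for d in np.diag([.01,.01,.01,.06,.08])]),maxiter=600))
        best.append((r.fun,r.x.round(4)))
for b in sorted(best,key=lambda b:b[0])[:5]: print(b)
E
python3 refit.py
```

```text
reader_window 0.68 [393.3, 197.8] 373 177 416 216
tin_mid 0.68 [272.9, 311.6] 257 295 288 332
top 0.71 [429.1, 258.5] 415 244 451 280
top 0.63 [382.7, 166.0] 364 151 403 183
(np.float64(-1362.075439453125), array([ 0.6716, -0.1548,  0.2605,  0.0235, -0.2599]))
(np.float64(-1361.923095703125), array([ 0.6719, -0.1547,  0.2603,  0.0235, -0.265 ]))
(np.float64(-1360.172119140625), array([ 0.671 , -0.1552,  0.2616,  0.0307, -0.2369]))
(np.float64(-1358.8843994140625), array([ 0.6731, -0.1542,  0.2581,  0.0114, -0.3119]))
(np.float64(-1358.221923828125), array([ 0.6736, -0.1538,  0.2576,  0.0073, -0.3259]))
```

```bash
cat > fit2.py <<'E'
from h import *
from scipy.optimize import minimize
K=np.array([(x,y,z) for x in(0,.07) for y in(-.043,.043) for z in(-.031,.031)])
# bright white pixels of the top face in the top picture
t=cv2.imread("pics/top0.png"); s=cv2.imread("pics/scene0.png")
imaging.read_camera("top"); mt=[d["mask"] for d in imaging.cut_out("reader_window","top") if d["centre"][1]<200][0]
imaging.read_camera("scene"); ms=imaging.cut_out("reader_window","scene")[0]["mask"]
S=4
def ras(uv,o):
    im=np.zeros((70*S,70*S),np.uint8); cv2.fillConvexPoly(im,cv2.convexHull(np.round(((uv-o+.5)*S)*16).astype(np.int32)),1,shift=4); return im>0
def up(m,o): return cv2.resize(m[o[1]:o[1]+70,o[0]:o[0]+70].astype(np.uint8),None,fx=S,fy=S,interpolation=cv2.INTER_NEAREST)>0
os_,ot=(360,160),(350,132)
US=up(ms,os_)
# top face: bright region in top picture
g=cv2.cvtColor(t,cv2.COLOR_BGR2GRAY); print("top face grey",np.median(g[160:175,375:395]),"bg",np.median(g[150:160,340:355]))
def topface():
    m=mt.copy(); k=cv2.morphologyEx(m.astype(np.uint8),cv2.MORPH_OPEN,np.ones((7,7))); return k>0
UT=up(topface(),ot)
def iou(a,b): return (a&b).sum()/(a|b).sum()
def cost(p):
    M=R.from_euler("ZY",p[3:5]).as_matrix(); P=K@M.T+p[:3]
    return -iou(ras(proj(P,"scene"),os_),US)-iou(ras(proj(P,"top"),ot),UT)
for yw in(.03,.17):
  for th in(-.2,-.35,-.5):
    x0=np.array([.67,-.157,.262,yw,th])
    r=minimize(cost,x0,method="Nelder-Mead",options=dict(initial_simplex=np.vstack([x0]+[x0+d for d in np.diag([.01,.01,.01,.06,.1])]),maxiter=400)); print(r.fun.round(4),r.x.round(4))
fe=onz([[371,183.5],[403.5,178]],.287,"top"); d=fe[0]-fe[1]; print("yaw from top front edge",np.arctan2(-d[0],d[1]),np.linalg.norm(d))
fe=onz([[368,155],[400.5,150.5]],.3,"top"); d=fe[0]-fe[1]; print("yaw from top back edge",np.arctan2(-d[0],d[1]),np.linalg.norm(d))
F=6
out=[]
for c,im,o in(("scene",s,os_),("top",t,ot)):
    v=cv2.resize(im[o[1]:o[1]+66,o[0]:o[0]+66],None,fx=F,fy=F,interpolation=cv2.INTER_CUBIC)
    for p,col in(((.6703,-.1583,.2625,.177,-.213),(0,0,255)),((.6705,-.157,.260,.15,-.35),(255,0,0))):
        M=R.from_euler("ZY",p[3:5]).as_matrix(); uv=(proj(K@M.T+p[:3],c)-o+.5)*F
        for a,b in[(1,3),(5,7),(1,5),(3,7),(0,2),(1,0),(3,2)]: cv2.line(v,tuple(uv[a].astype(int)),tuple(uv[b].astype(int)),col,1)
    out.append(v)
cv2.imwrite("pics/ov.png",np.hstack(out))
E
python3 fit2.py
```

```text
top face grey 164.0 bg 159.0
-1.7357 [ 0.6672 -0.1596  0.2684  0.2486 -0.1229]
-1.7357 [ 0.6674 -0.159   0.2676  0.2174 -0.1396]
-1.7263 [ 0.6671 -0.1567  0.266   0.1646 -0.1475]
-1.7355 [ 0.6674 -0.1595  0.268   0.2316 -0.1321]
-1.7311 [ 0.6673 -0.1581  0.2663  0.2013 -0.1607]
-1.7174 [ 0.6702 -0.1576  0.2608  0.192  -0.254 ]
yaw from top front edge 0.18590015197738574 0.08071638902055733
yaw from top back edge 0.15754540620000795 0.07979669580400707
```

View pics/ov.png

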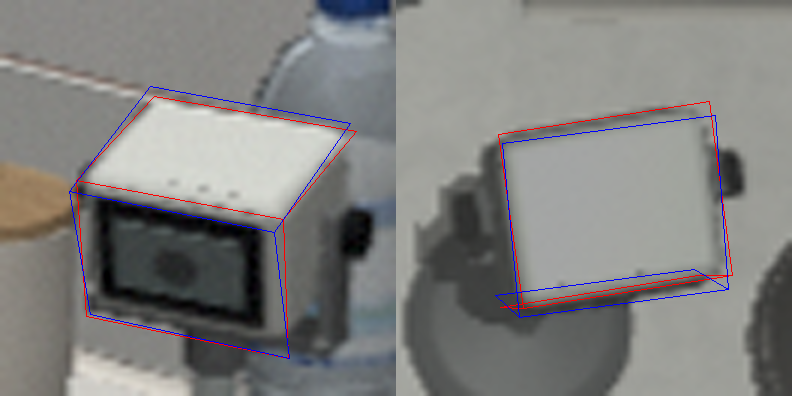

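The red overlay (pitch about 0.21, yaw about 0.17) lies on the head's edges (scene about 373–416, 177–216), so I need a carton tilt of about 0.21 rad. The tool only turns about its own z. I'll therefore pivot the carton in the light grip by pressing its right end on the tray's right wall.

Emit:
drive_tool([
  [-1.2,0,0,0,1],
  [-1.0,0,0,0,1],
  [0,0,3,0,1],
  [0,0,2,0,1],
  [0,0,0,0,1],
  [0,0,0,0,1],
])

```text
t: 14.65
eef_pos: [0.4855, 0.1045, 0.0775]
tool_rot: [0.0, 0.652, 0.758, -0.0]
contact_force: [-0.1, -0.3, -1.8]
gripper_width: 0.675
grasp_force: 22.0
```

Emit:
drive_tool([
  [0,0,0.3,0,1],
  [0,0,0.3,0,1],
  [0,0,0.2,0,1],
  [0,0,0,0,1],
])

```text
t: 15.05
eef_pos: [0.4863, 0.1072, 0.0705]
tool_rot: [-0.0, 0.652, 0.759, 0.002]
contact_force: [-1.9, 3.7, 6.4]
gripper_width: 0.677
grasp_force: 21.3
```

Emit:
drive_tool([
  [0,0,0.2,0,1],
  [0,0,0.2,0,1],
  [0,0,0.2,0,1],
  [0,0,0,0,1],
])

```text
t: 15.45
eef_pos: [0.4859, 0.1104, 0.0651]
tool_rot: [-0.002, 0.651, 0.759, 0.003]
contact_force: [-6.1, 11.0, 14.8]
gripper_width: 0.677
grasp_force: 22.4
```

Run:
```python
from h import *
im=imaging.read_camera("scene")[:,:,::-1]; cv2.imwrite("pics/scene4.png",im)
cv2.imwrite("pics/v4.png",cv2.resize(im[200:340,180:340],None,fx=4,fy=4,interpolation=cv2.INTER_CUBIC))
```

```text
(no output)
```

View pics/v4.png

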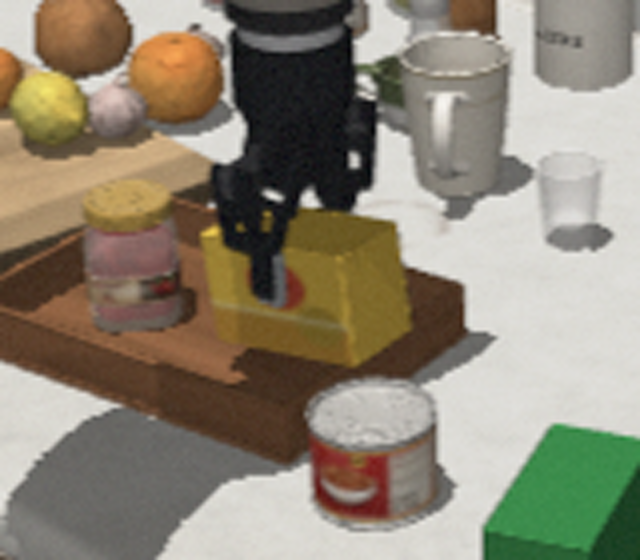

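Emit:
drive_tool([
  [0,0,0.2,0,1],
  [0,0,0.2,0,1],
  [0,0,0,0,1],
])

```text
t: 15.8
eef_pos: [0.4857, 0.1116, 0.0612]
tool_rot: [-0.002, 0.65, 0.76, 0.003]
contact_force: [-7.6, 14.9, 17.1]
gripper_width: 0.678
grasp_force: 22.6
```

Emit:
drive_tool([
  [0,0,-1,0,1],
  [0,0,-3,0,1],
  [0,0,-4,0,1],
  [0,0,-3,0,1],
  [0,0,0,0,1],
  [0,0,0,0,1],
])

```text
t: 16.4
eef_pos: [0.4856, 0.1055, 0.1699]
tool_rot: [0.0, 0.652, 0.758, 0.001]
contact_force: [-0.3, 0.1, -1.0]
gripper_width: 0.673
grasp_force: 22.4
```

```bash
cat > cfit.py <<'E'
from h import *
from scipy.optimize import minimize
import sys
def fit(tag,dz=.0,pose=None):
    im=imaging.read_camera("scene")[:,:,::-1].copy(); cv2.imwrite(f"pics/{tag}.png",im)
    o=readout.get_obs(); M=R.from_quat(o["tool_rot"],scalar_first=True).as_matrix()
    yt=np.degrees(np.arctan2(M[1,1],M[0,1]))
    h=cv2.cvtColor(im,cv2.COLOR_BGR2HSV); m=cv2.inRange(h,(20,100,50),(36,255,255))
    c0=proj(o["eef_pos"]+[0,0,.0],"scene")[0]; w=np.zeros_like(m); cv2.circle(w,tuple(c0.astype(int)),48,255,-1); m&=w
    m=cv2.morphologyEx(m,cv2.MORPH_OPEN,np.ones((3,3),np.uint8))
    n,l,st,_=cv2.connectedComponentsWithStats(m); m=np.isin(l,[i for i in range(1,n) if st[i,4]>60])
    hull=np.zeros(m.shape,np.uint8); ys,xs=np.where(m); cv2.fillConvexPoly(hull,cv2.convexHull(np.c_[xs,ys].astype(np.int32)),1)
    S=4; x0,y0=int(c0[0])-60,int(c0[1])-60
    U=cv2.resize(hull[y0:y0+120,x0:x0+120],None,fx=S,fy=S,interpolation=cv2.INTER_NEAREST)>0
    B=np.array([(x,y,z) for x in(-.029,.029) for y in(-.056,.056) for z in(-.037,.037)])
    # params: offset of centre along tool x (world-ish long axis), dz from TCP, tilt, small yaw fixed; offset along y tool
    def pts(p):
        Mw=R.from_euler("z",yt,degrees=True).as_matrix()@R.from_euler("x",p[2]).as_matrix()   # carton x=depth along tool y
        c=o["eef_pos"]+R.from_euler("z",yt,degrees=True).apply([p[3],p[0],p[1]]); return B@Mw.T+c,c,Mw
    def cost(p):
        uv=proj(pts(p)[0],"scene"); r=np.zeros(U.shape,np.uint8)
        cv2.fillConvexPoly(r,cv2.convexHull(np.round((uv-[x0,y0]+.5)*S*16).astype(np.int32)),1,shift=4); r=r>0
        return -(r&U).sum()/(r|U).sum()+30*p[3]**2
    best=None
    for th in(-.3,-.1,.1,.3):
        s=np.array([0,.003,th,0.]); r=minimize(cost,s,method="Nelder-Mead",options=dict(initial_simplex=np.vstack([s]+[s+d for d in np.diag([.01,.01,.1,.006])]),maxiter=300))
        if best is None or r.fun<best.fun: best=r
    p=best.x; _,c,Mw=pts(p); print("iou",-best.fun.round(3),"long,dz,tilt,depth",p.round(4),"centre",c.round(4),"y axis",Mw[:,1].round(3),"ytool",yt.round(1)); 
    for a in proj(pts(p)[0],"scene"): cv2.circle(im,tuple(np.round(a).astype(int)),1,(255,0,255),-1)
    v=cv2.resize(im[y0:y0+120,x0:x0+120],None,fx=4,fy=4,interpolation=cv2.INTER_CUBIC); cv2.imwrite(f"pics/{tag}f.png",v)
    return c,Mw,o
if __name__=="__main__": fit(sys.argv[1])
E
python3 cfit.py s5
```

```text
iou 0.743 long,dz,tilt,depth [-0.0053  0.0135 -0.2544 -0.0118] centre [0.4739 0.0983 0.1824] y axis [-0.145  0.957 -0.252] ytool 8.6
```

View pics/s5f.png

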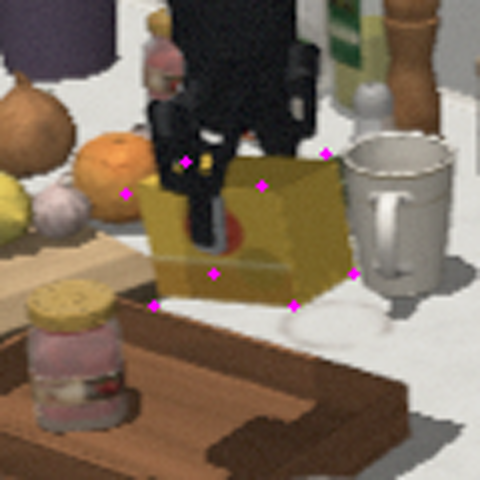

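```bash
sed -i 's/,48,255,-1)/,36,255,-1)/; s/st\[i,4\]>60\]/st[i,4]>150]/' cfit.py; python3 cfit.py s6
python3 - <<'E'
from h import *
from scipy.optimize import least_squares
o=readout.get_obs(); c0=proj(o["eef_pos"],"scene")[0]; off=np.array([int(c0[0])-60,int(c0[1])-60])
D={(-1,1,1):(140,180),(-1,-1,1):(278,189),(1,-1,1):(340,161),(-1,1,-1):(160,300),(-1,-1,-1):(295,305),(1,-1,-1):(353,258)}
def pose(p): return R.from_euler("z",8.6,degrees=True)*R.from_euler("x",p[3])*R.from_euler("z",0)
f=lambda p:np.concatenate([proj(pose(p).apply(np.array(k)*[.029,.056,.037])+p[:3],"scene")[0]-(np.array(v)/4-.5+off) for k,v in D.items()])
r=least_squares(f,[.485,.105,.17,-.2],x_scale=.05); print(r.x.round(4),r.fun.round(1),"c-tcp",(r.x[:3]-o["eef_pos"]).round(4))
E
```

```text
iou 0.865 long,dz,tilt,depth [ 0.0016  0.0093 -0.2201  0.0039] centre [0.4881 0.1073 0.1777] y axis [-0.146  0.965 -0.218] ytool 8.6
[ 0.5111  0.1323  0.165  -0.1843] [-0.4  0.5 -0.4 -0.2 -1.4 -0.9  0.6 -1.9  1.  -0.4  0.7  2.9] c-tcp [ 0.0266  0.0271 -0.0034]
```

Emit:
drive_tool([
  [0,0,-2,-8,1],
  [0,0,-2,-8,1],
  [0,0,-2,-8,1],
  [0,0,0,-8,1],
  [0,0,0,-8,1],
  [0,0,0,-8,1],
  [0,0,0,-8,1],
  [0,0,0,-8,1],
])

```text
t: 17.3
eef_pos: [0.4844, 0.1051, 0.2277]
tool_rot: [-0.001, 0.148, 0.989, -0.001]
contact_force: [0.1, 0.5, -0.7]
gripper_width: 0.677
grasp_force: 22.4
```

Emit:
drive_tool([
  [0,0,0,-8,1],
  [0,0,0,-8,1],
  [0,0,0,-8,1],
  [0,0,0,-3.5,1],
  [0,0,0,0,1],
  [0,0,0,0,1],
])

```text
t: 17.9
eef_pos: [0.4848, 0.1051, 0.2282]
tool_rot: [-0.001, -0.087, 0.996, -0.0]
contact_force: [-1.0, 0.1, -1.2]
gripper_width: 0.675
grasp_force: 22.4
```

```bash
python3 -c "
from h import *
a=np.array([.962,.172,0])
delta(np.array([.5585,-.178,.231])-.004*a-.06*a)"
```

```text
t 17.9 q [-0.64  0.19  0.34  1.99 -0.07  0.97  1.48] pos [0.4848 0.1051 0.2282] ytool deg 100.0 tilt [-0.002 -0.001 -1.   ]
delta cm [  3.91 -29.18  -0.25]
```

Emit:
drive_tool([
  [0.3,-2,0,0,1],
  [0.5,-4,0,0,1],
  [0.5,-4,0,0,1],
  [0.5,-4,0,0,1],
  [0.6,-4,0,0,1],
  [0.6,-4,0,0,1],
  [0.6,-4,0,0,1],
  [0.3,-3.2,-0.2,0,1],
])

```text
t: 18.7
eef_pos: [0.4973, -0.1913, 0.2308]
tool_rot: [-0.001, -0.086, 0.996, -0.0]
contact_force: [0.5, 0.6, -1.6]
gripper_width: 0.673
grasp_force: 22.4
```

Emit:
drive_tool([
  [0,0,0,0,1],
  [0,0,0,0,1],
  [0,0,0,0,1],
])

```text
t: 19.0
eef_pos: [0.4981, -0.1875, 0.2308]
tool_rot: [-0.0, -0.089, 0.996, 0.0]
contact_force: [0.9, 0.3, -0.5]
gripper_width: 0.675
grasp_force: 22.4
```

```bash
python3 cfit.py s7
python3 - <<'E'
from h import *
a=np.array([.962,.172,0])
delta(np.array([.5585,-.178,.231])-.004*a)
s=cv2.imread("pics/s7.png")[150:300,290:470]
imt=imaging.read_camera("top")[:,:,::-1]; cv2.imwrite("pics/t7.png",imt)
cv2.imwrite("pics/v7.png",np.hstack([cv2.resize(s,(480,400),interpolation=cv2.INTER_CUBIC),cv2.resize(imt[120:280,320:448],(320,400),interpolation=cv2.INTER_CUBIC)]))
E
```

```text
iou 0.754 long,dz,tilt,depth [-0.0424 -0.0133 -0.1505  0.0263] centre [ 0.5354 -0.1539  0.2176] y axis [-0.973 -0.175 -0.15 ] ytool 100.2
t 19.05 q [-0.19  0.26  0.52  1.92 -0.15  1.    2.15] pos [ 0.4982 -0.1873  0.2309] ytool deg 100.2 tilt [-0.001  0.001 -1.   ]
delta cm [-5.7  -0.16 -0.01]
```

View pics/v7.png

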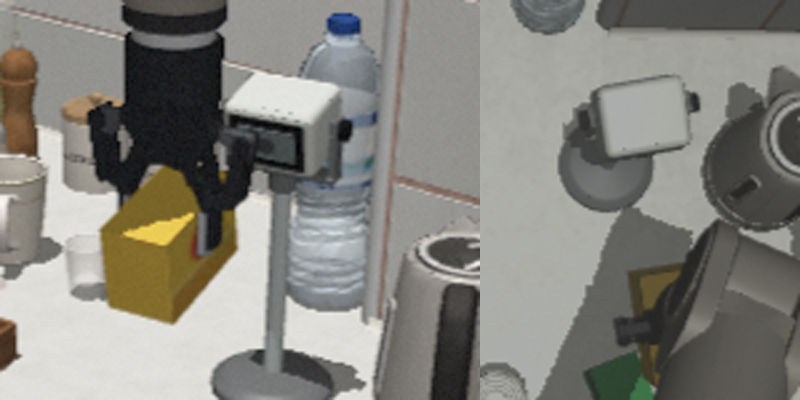

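```bash
cat > cc.py <<'E'
from h import *
from scipy.optimize import least_squares
def run(D,off,sc):
    o=readout.get_obs(); M=R.from_quat(o["tool_rot"],scalar_first=True).as_matrix(); yt=np.arctan2(M[1,1],M[0,1])
    pose=lambda p:R.from_euler("z",yt)*R.from_euler("x",p[3])
    f=lambda p:np.concatenate([proj(pose(p).apply(np.array(k)*[.029,.056,.037])+p[:3],"scene")[0]-(np.array(v)/sc-.5+off) for k,v in D.items()])
    for prior in(0,1):
        g=lambda p:np.r_[f(p),prior*(p[:3]-o["eef_pos"]-[0,0,.006])*100]
        r=least_squares(g,list(o["eef_pos"])+[-.2],x_scale=.05); print(r.x.round(4),r.fun.round(1),"c-tcp",(r.x[:3]-o["eef_pos"]).round(4))
E
python3 - <<'E'
from cc import *
run({(1,1,1):(101,232),(-1,1,1):(170,243),(1,1,-1):(107,308),(-1,1,-1):(172,323),(-1,-1,-1):(238,245),(1,-1,1):(168,166)},np.array([290,150]),480/180)
E
```

```text
[ 0.5307 -0.1633  0.2227 -0.1855] [ 0.2 -0.7 -1.1  1.1  1.1 -0.6  0.5  0.2 -0.9  1.7  0.2 -1.8  0.   0.
 -0. ] c-tcp [ 0.0325  0.024  -0.0083]
[ 0.5067 -0.1823  0.2368 -0.1789] [-0.3 -1.1 -1.   0.9  0.5 -0.1  0.6  0.9 -0.2  1.9  0.4 -2.5  0.8  0.5
 -0. ] c-tcp [0.0085 0.005  0.0058]
```

Emit:
drive_tool([
  [-2,0,0,0,1],
  [-2,0,0,0,1],
  [-1,0,0,0,1],
  [-0.5,-0.1,0,0,1],
  [0,0,0,0,1],
  [0,0,0,0,1],
])

```text
t: 19.7
eef_pos: [0.5517, -0.1805, 0.2312]
tool_rot: [-0.0, -0.088, 0.996, 0.0]
contact_force: [-0.3, 0.2, -0.8]
gripper_width: 0.677
grasp_force: 22.4
```

Run:
```python
from h import *
im=imaging.read_camera("scene")[:,:,::-1].copy(); cv2.imwrite("pics/s8.png",im)
o=readout.get_obs(); print(np.round(o["eef_pos"],4),np.round(o["joint_vel"],3),o["grasp_force"])
F=4; ox,oy=300,150
v=cv2.resize(im[oy:oy+150,ox:ox+190],None,fx=F,fy=F,interpolation=cv2.INTER_CUBIC)
M=R.from_euler("ZY",[.175,-.213]).as_matrix(); w=np.array([.6703,-.1583,.2625])
B=np.array([(x,y,z) for x in(-.056,.056) for y in(-.029,.029) for z in(-.037,.037)])
uv=(proj(B@M.T+w-.116*M[:,0],"scene")-[ox,oy]+.5)*F
for a in range(8):
    for b in range(a):
        if bin(a^b).count("1")==1: cv2.line(v,tuple(uv[a].astype(int)),tuple(uv[b].astype(int)),(0,0,255),1)
cv2.imwrite("pics/v8.png",v)
```

```text
[ 0.5516 -0.1806  0.2312] [ 0.003 -0.002 -0.    -0.001 -0.003  0.     0.001] 22.406891584396362
```

View pics/v8.png

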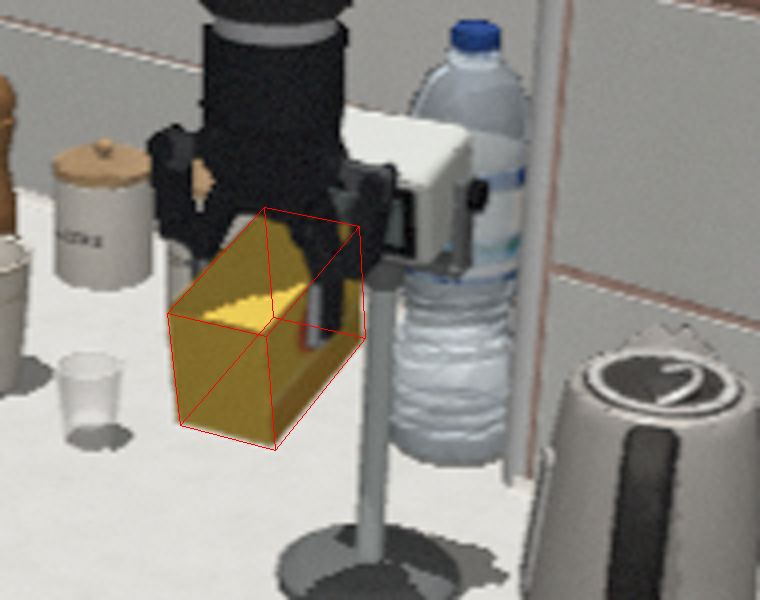

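The required carton pose (red box) lies almost exactly on the carton. It is held still, clear of the reader, so I'm handing in.

```bash
python3 -c "
from station import hand_in
print(hand_in())"
```

```text
the job is handed in; nothing more can be done
None
```

Job handed in, verdict not reported: the shaker stood upright on the coaster in the last look at it, and the carton is held still about 6 cm in front of the reader window, tilted about 0.2 rad to match the head; I did not measure the jar and tin again at the end.

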